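# Lay a dowel in the drilling cradle and swing the strap over it

### The job

Get the long thick round dowel ready for drilling: pick it from the stock on the bench, lower it into both V-blocks of the drilling cradle so that it lies centred along the cradle (lay it in, do not drop it), and let go. Then swing the steel strap by its black knob across the dowel, up to its stop pin, and leave it there.

Things in the scene. Friction and masses are not known exactly. Their poses are not given: they have to be found in the camera images.
- dowel_center (a point): Centre (half-way up) of the dowel to load: a plain loose round wooden rod, 36 mm diameter, 170 mm long, 120 g, lying on the bench. Its x axis runs along the rod (it may be rolled about it). About 115 mm apart beside it, in any order, lie a thin rod (20 x 170 mm) and a square blank (36 x 36 x 170 mm); a short 36 mm offcut (60 mm long) lies farther off.
- vee_seat (a point): Seat of the dowel's centre in the fixed cradle, 55 mm above the bench, midway between two dark wooden V-blocks, each 30 mm long, 80 mm wide, at x = -60 and +60 mm, tops 55 mm up, V 90 deg, mouth 50 mm; free for fingers between them down to the board (top 15 mm up). x along the groove, z up. Strap post (18 mm thick) at x +60, y +60 mm; stop pin (8 mm, top 87 mm up) at x +47, y +34.
- strap (a joint): Swing of the flat steel strap about the upright post, rad. 0: square across the +x V-block, against the stop pin, 4.5 mm above a seated dowel. Grows anticlockwise seen from above, up to 2.0; starts open at 1.2 to 1.7, pointing roughly along the cradle's +x, clear of the dowel's way down. Stays where it is left; about 0.6 N at the knob moves it.
- strap_knob (a point): Centre (half-way up) of the black upright knob on the strap's free end, 24 mm diameter, 35 mm tall, middle 100 mm and top 118 mm above the bench. It moves on a level circle of radius 105 mm about the post; closed, it is at x +60, y -45 mm from vee_seat in the cradle's axes. The strap under it is 18 mm wide, 5 mm thick, its top 83 mm above the bench.
Not all that is in view belongs to the job. Leave any pink or purple look-alike of the part that bears dowel_center alone. Leave any green look-alike of the part that bears vee_seat alone.

How it is judged:
By the outcome, as a careful person would: the job done as asked, in the order asked, and still so for the second after the job is handed in, with the robot touching nothing.
It also fails if it takes over 54 s, if anything falls off the work surface, if the arm or the gripper's body presses on something with over 40 N, if the wrist force passes 120 N, or if a joint passes its speed limit or range.

### The arm

A 6-joint arm with a two-finger parallel gripper is mounted at the origin on the work surface. World frame = base frame: x ahead of the robot, y to its left, z up, the work surface at z = 0. Lengths are in m, angles in degrees, forces in N, time in s.
With the tool pointing down it reaches from about 0.25 to 0.725 m from the base axis. Payload 9.7 kg.
Tool frame: the origin (TCP) lies at the very end of the fingers, on their centre line; the grasp point (between the pads) lies grasp_offset behind it (grasp_offset is the distance from the TCP to the grasp point, in m); z points along the fingers, y is the line along which they close (so a half turn about z gives the same grasp; the last joint's range is limited). The gripper opens to 85 mm and grips with 20 to 120 N. Pads are 22 mm wide; open, the fingers measure 114 mm over their backs; the gripper's body (76 mm by 85 mm) begins 54 mm behind the grasp point. The pads swing forward as they close: fully open they stand 13 mm farther back than shut.
Start: joints at [-70.646, 4.979, 10.078, 95.1, 0, 90], TCP at [0.182, -0.519, 0.231] pointing down, gripper open.
Joint ranges: [-179.16, 179.16], [-48.56, 103.87], [-65.8, 70.77], [-126.05, 130.52], [-82.76, 87.17], [-180, 180]. Speed limits (degrees/s): [127.2, 127.2, 147.25, 180, 180, 180].

### API

Orientations are given as [roll, pitch, yaw] about the fixed x, y, z axes, in that order (R = Rz(yaw) Ry(pitch) Rx(roll)).
In Python, from workcell import get_obs, camera, calibration, job_done, recognise, cut_out, mark_of, grasp_offset gives the robot as it stands.
- The arm moves only by the tool servo_tool, never from a script. Its argument "moves" is a list of rows, each a list of 3 entries, a list of its own where there are three numbers: the turn, a rotation vector about the tool's x, y, z in degrees, then the shift along the tool's x, y, z in m, then the opening in per cent of the stroke, from 0 (shut) to 100 (fully open). In form: [[[ax, ay, az], [x, y, z], claw], ...]. A call has 1 to 12 rows; each row shifts and turns the commanded pose from where the row before left it, along the tool's axes as they then stand; what a row does not reach is not made up. A row lasts 1/10 s, in which the tool goes at most 50 mm and 8.59 degrees, less where a joint would pass 70% of its speed; a pose out of reach is approached as far as the arm can. A call is refused whole if a number of a shift passes 0.05 or a number of a turn 8.59, either way. A call with a gripper value outside its range is refused whole. The fingers move at their own pace and stop on an object; "force" is the grip in N (left out, the last holds). Time passes only in rows, so rows that do not move let the fingers close. It gives the time, the measured TCP pose, the force, the opening and the grip force at its end, in the units of the state.
- get_obs(): the state, without advancing time (a new reading comes with each control period).
- camera(name): name is "scene" or "top" or "wrist"; returns (picture, depth): 400x640x3 uint8, red, green, blue; 400x640 float32, m along the optical axis (not along the pixel's ray), 0 where there is no reading.
- calibration(name): a dict with "camera_matrix" (3x3 intrinsics, pixels), "R" (3x3) and "t" (3): a world point X has camera coordinates R X + t. Camera axes: x right, y down, z forward; pixel columns grow to the right and rows downward; lengths in m; the calibration is good to about 2 mm. A picture is of the moment at which its call begins: read the wrist's pose just before it. calibration takes no time and is no camera call; for the wrist camera it gives the pose at the moment of the call.
- job_done(): hands the job in; it is judged then, once.
Trained networks look in the newest picture that a camera, given by its name, has taken for a name from the list of things; names that differ only in an ending like _2 or _b are one class to them, and where a whole thing is asked for, a point or a joint stands for the part that bears it (a point fixed in the world has none). Each returns a list of dicts, best first, with "score" (0 to 1); they miss things now and then, are a little off and sometimes report something else, mostly with a low value. They report only what shows in the picture. A call takes as long as a camera call. They do not tell look-alikes from the thing itself.
- recognise(name, camera): "xyz" ([x, y, z] in m, in the coordinates of the camera as it stood for that picture, good to about 4 mm: the middle of the surface that is visible of it).
- cut_out(name, camera): "mask" (400x640 bool, what is visible of it).
- mark_of(name, camera): "xyz" ([x, y, z] in m, in the coordinates of the camera as it stood for that picture, good to about 4 mm: a listed point, or the origin of a listed thing).
The state is a dict: "time": time; "q": joint angles; "qd": joint speeds; "joint_efforts": joint torques, N m; "ee_pos": TCP position; "tcp_rot": TCP orientation; "wrist_force": force on the tool from outside, world axes, zero at the start; "torque": the same for the moment, N m; "opening": finger opening in m; "grasp_force": force on a finger pad.
Only numpy, scipy, OpenCV 4.12 (cv2) and the standard library are available. Lean on these libraries where they do the work, as an engineer would, in place of code of your own. Each camera call takes 0.05 s, during which the arm holds its last target. There are 200 camera calls.

## Working session

There is one attempt and no reset: what is moved stays moved. The work goes in short steps, Python scripts to look and compute and a tool call to move; the robot and the scene stay as the last step left them, time stands still between calls to the robot, and variables do not carry over. Pictures are saved under pics/ and viewed, at most 10 in all, crops included, and the job is handed in when it is done.

Besides the shell and the picture viewer there is one more tool, called after "Emit:" as a command line: name --argument value ..., lists and objects as JSON in quotes. servo_tool: Moves the arm, as the interface text tells. Its arguments: {"type":"object","properties":{"moves":{"type":"array"},"force":{"type":"number"}},"required":["moves"]}

```bash
ls; mkdir -p pics
cat > h.py <<'E'
import numpy as np, cv2
from workcell import *
def w(c,p):
    k=calibration(c); return np.array(k["R"]).T@(np.array(p)-np.array(k["t"]))
def cloud(c,d,m=None):
    k=calibration(c);K=np.array(k["camera_matrix"])
    v,u=np.nonzero((d>0) if m is None else (m&(d>0)))
    z=d[v,u]; P=np.stack([(u-K[0,2])/K[0,0]*z,(v-K[1,2])/K[1,1]*z,z])
    return (np.array(k["R"]).T@(P-np.array(k["t"])[:,None])).T
E
python3 - <<'E'
from h import *
np.set_printoptions(precision=4,suppress=True)
for c in ["top","scene"]:
    im,d=camera(c); cv2.imwrite(f"pics/{c}0.png",im[:,:,::-1])
    for n in ["dowel_center","vee_seat","strap_knob"]:
        for r in mark_of(n,c): print(c,n,round(r["score"],2),w(c,r["xyz"]))
o=get_obs(); print(o["time"],o["ee_pos"],o["tcp_rot"],grasp_offset)
E
```

```text
pics
top dowel_center 0.91 [ 0.3333 -0.08    0.0173]
top dowel_center 0.88 [ 0.2557 -0.2955  0.0173]
top dowel_center 0.58 [ 0.4608 -0.2298  0.0172]
top vee_seat 0.77 [0.8007 0.3306 0.0566]
top vee_seat 0.68 [0.5447 0.1562 0.0601]
top vee_seat 0.59 [0.2498 0.3199 0.0559]
top strap_knob 0.95 [0.4216 0.2909 0.1031]
top strap_knob 0.88 [0.8172 0.4026 0.0969]
top strap_knob 0.76 [0.2625 0.3965 0.1005]
scene dowel_center 0.96 [ 0.2611 -0.2963  0.0209]
scene dowel_center 0.61 [ 0.464  -0.234   0.0187]
scene dowel_center 0.58 [ 0.3331 -0.085   0.0157]
scene vee_seat 0.66 [0.5373 0.1568 0.0585]
scene vee_seat 0.66 [0.2535 0.3211 0.0545]
scene vee_seat 0.59 [0.8095 0.3285 0.0552]
scene strap_knob 0.87 [0.8232 0.3954 0.0989]
scene strap_knob 0.86 [0.4212 0.2865 0.1019]
scene strap_knob 0.51 [0.2679 0.393  0.1021]
0.4 [ 0.1823 -0.5189  0.2312] [-179.9897   -0.0001   19.3543] 0.0187
```

View pics/top0.png

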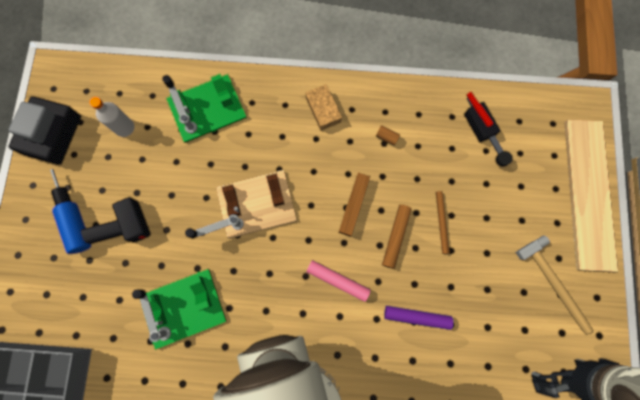

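View pics/scene0.png

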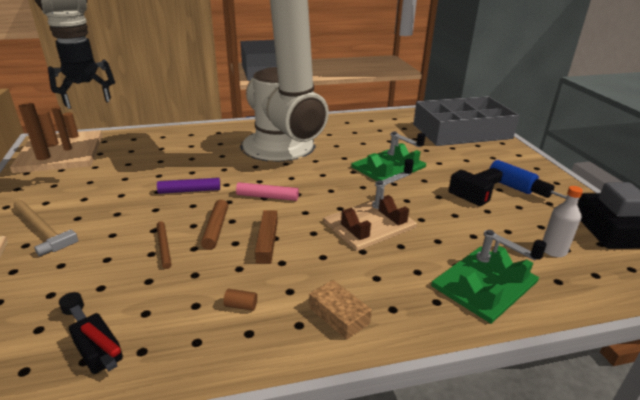

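The dowel shows at (397,237) in the top view, between the square blank (355,205) and the thin rod (443,222). The wooden cradle is at (257,203), with its strap post at (236,220) and the knob at (190,233). The green cradles and the pink and purple rods are decoys.

Run:
```python
from h import *
np.set_printoptions(precision=4,suppress=True)
for c in ["top","scene"]:
    im,d=camera(c); P=cloud(c,d); C=im[d>0].astype(int)
    # stock rods
    s=(abs(P[:,0]-.47)<.2)&(abs(P[:,1]+.22)<.2)&(P[:,2]>.008)&(P[:,2]<.06)
    m=np.zeros(d.shape,np.uint8); m[d>0]=s; n,l,st,ce=cv2.connectedComponentsWithStats(m)
    for i in range(1,n):
        if st[i,4]<60: continue
        Q=cloud(c,d,l==i); (cx,cy),wh,a=cv2.minAreaRect((Q[:,:2]*1000).astype(np.float32))
        b=cv2.boxPoints(((cx,cy),wh,a)); e=b[1]-b[0],b[2]-b[1]; e=max(e,key=np.linalg.norm)
        print(c,st[i,4],ce[i],"c",cx,cy,"wh",wh,"yaw",np.degrees(np.arctan2(e[1],e[0]))%180,"zmax",np.percentile(Q[:,2],[20,50,90,98]),"rgb",im[l==i].mean(0))
    # cradle
    s=(np.hypot(P[:,0]-.54,P[:,1]-.157)<.13)
    dark=s&(P[:,2]>.03)&(P[:,2]<.062)&(C.sum(1)<230)&(C[:,0]>C[:,2]+8)
    m=np.zeros(d.shape,np.uint8); m[d>0]=dark; n,l,st,ce=cv2.connectedComponentsWithStats(m)
    for i in range(1,n):
        if st[i,4]<40: continue
        Q=cloud(c,d,l==i); print("blk",st[i,4],ce[i],cv2.minAreaRect((Q[:,:2]*1000).astype(np.float32)),Q.mean(0))
    bd=s&(P[:,2]>.011)&(P[:,2]<.02); print("board",cv2.minAreaRect((P[bd][:,:2]*1000).astype(np.float32)))
    for n_ in ["strap_knob","vee_seat"]:
      for r in recognise(n_,c): print(n_,r["score"],w(c,r["xyz"]))
    big=cv2.resize(im[150:290,170:470] if c=="top" else im[170:280,130:430],None,fx=2.6,fy=2.6,interpolation=3); cv2.imwrite(f"pics/{c}1.png",big[:,:,::-1])
```

```text
top 864 [354.1644 203.8843] c 539.171142578125 -115.19149017333984 wh (35.976295471191406, 169.92547607421875) yaw 165.64154 zmax [0.0337 0.0355 0.0382 0.0397] rgb [144.8009  95.1123  46.044 ]
top 468 [442.2949 222.3932] c 509.8731994628906 -355.1300048828125 wh (169.197998046875, 20.753753662109375) yaw 7.0960307 zmax [0.0141 0.0173 0.0208 0.0229] rgb [140.0299  93.141   45.9423]
top 877 [396.5496 235.951 ] c 461.5973815917969 -232.85855102539062 wh (36.407962799072266, 170.663330078125) yaw 166.27702 zmax [0.0276 0.0325 0.0364 0.0382] rgb [144.1802  94.9852  46.0593]
top 839 [341.0799 281.3981] c 331.98248291015625 -88.32405853271484 wh (159.69053649902344, 37.73481750488281) yaw 67.24688 zmax [0.028  0.0326 0.0366 0.0384] rgb [212.323  116.2825 135.0513]
top 143 [403.1818 308.8881] c 275.3079528808594 -270.82757568359375 wh (122.02777862548828, 10.974800109863281) yaw 89.70717 zmax [0.0236 0.0273 0.0328 0.0349] rgb [117.0909  72.5594 107.8252]
blk 279 [275.2473 189.7778] ((556.8328857421875, 97.27215576171875), (76.45618438720703, 25.44251823425293), 18.827394485473633) [0.5562 0.
[... 1355 characters left out ...]
25, 19.567821502685547) yaw 6.984406 zmax [0.0149 0.0179 0.0202 0.0211] rgb [101.1378  63.7243  37.2907]
blk 383 [392.752  207.9869] ((523.2472534179688, 208.4920654296875), (82.5804672241211, 34.495384216308594), 18.89954948425293) [0.528  0.2063 0.044 ]
blk 406 [354.5419 221.6478] ((564.1639404296875, 94.39659881591797), (82.61567687988281, 33.99031066894531), 20.086101531982422) [0.5671 0.093  0.0445]
board ((526.044921875, 146.3644256591797), (149.6089324951172, 192.05189514160156), 18.352455139160156)
strap_knob 0.75 [0.4334 0.2611 0.085 ]
strap_knob 0.63 [0.2563 0.3796 0.0883]
vee_seat 0.96 [0.8098 0.3269 0.0176]
vee_seat 0.94 [0.2565 0.3309 0.0272]
vee_seat 0.69 [0.5414 0.1581 0.0168]
```

View pics/top1.png

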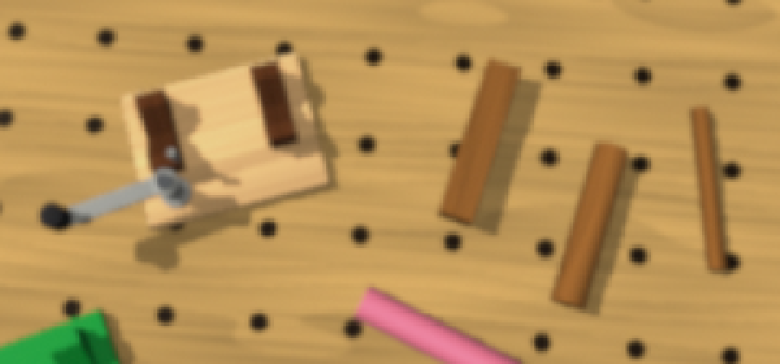

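The point clouds confirm it: the rod at (397,237) has a curved top, while (355,205) is flat, so that one is the square blank. The dowel is at about (0.463, -0.233) with yaw -14°. The seat is at about (0.541, 0.155) with its +x at 109.4°. I'll move over the dowel now.

Emit:
servo_tool --moves '[[[0,0,0],[0.03,-0.0147,0],100],[[0,0,0],[0.03,-0.0147,0],100],[[0,0,0],[0.03,-0.0147,0],100],[[0,0,0],[0.03,-0.0147,0],100],[[0,0,0],[0.03,-0.0147,0],100],[[0,0,0],[0.03,-0.0147,0],100],[[0,0,0],[0.03,-0.0147,0],100],[[0,0,0],[0.03,-0.0147,0],100],[[0,0,0],[0.03,-0.0147,0],100],[[0,0,0],[0.03,-0.0147,0],100],[[0,0,0],[0.03,-0.0147,0],100],[[0,0,0],[0.03,-0.0147,0],100]]'

```text
time: 1.9
ee_pos: [0.4643, -0.2321, 0.2314]
tcp_rot: [180.0, -0.0, 19.4]
wrist_force: [0.3, -1.0, 0.7]
opening: 0.0854
grasp_force: 0.0
```

Emit:
servo_tool --moves '[[[0,0,8.35],[0,0,0],100],[[0,0,8.35],[0,0,0],100],[[0,0,8.35],[0,0,0],100],[[0,0,8.35],[0,0,0],100],[[0,0,0],[0,0,0],100],[[0,0,0],[0,0,0],100]]'

```text
time: 2.5
ee_pos: [0.4635, -0.2332, 0.2313]
tcp_rot: [180.0, -0.0, -13.8]
wrist_force: [-0.3, -0.4, 0.2]
opening: 0.0854
grasp_force: 0.0
```

```bash
cat > look.py <<'E'
from h import *
import sys
np.set_printoptions(precision=4,suppress=True)
o=get_obs(); print(o["time"],o["q"],o["ee_pos"],o["tcp_rot"])
im,d=camera("wrist"); cv2.imwrite(f"pics/{sys.argv[1]}.png",im[:,:,::-1]); np.save("d.npy",d)
for n in sys.argv[2:]:
    for r in mark_of(n,"wrist"): print(n,round(r["score"],2),w("wrist",r["xyz"]))
E
python3 look.py w1 dowel_center
python3 - <<'E'
from h import *
d=np.load("d.npy"); P=cloud("wrist",d); s=(P[:,2]>.012)&(P[:,2]<.05)
m=np.zeros(d.shape,np.uint8); m[d>0]=s; n,l,st,ce=cv2.connectedComponentsWithStats(m)
for i in range(1,n):
    if st[i,4]<800: continue
    Q=cloud("wrist",d,l==i); print(st[i],cv2.minAreaRect((Q[:,:2]*1000).astype(np.float32)),np.percentile(Q[:,2],[20,50,98]))
E
```

```text
2.5 [-26.7075   0.6836   5.6153  94.9259  -0.0009 167.0905] [ 0.4635 -0.2332  0.2313] [179.9979  -0.0054 -13.798 ]
dowel_center 0.8 [ 0.2557 -0.2953  0.0166]
dowel_center 0.74 [ 0.4606 -0.2296  0.0216]
dowel_center 0.73 [ 0.3377 -0.0854  0.0181]
[ 393   16   61  166 3131] ((510.27001953125, -355.9019775390625), (169.8487091064453, 19.15904426574707), 6.687216758728027) [0.01600646 0.0182193  0.02068785]
[ 161   42   60  173 7325] ((539.80517578125, -116.3712158203125), (36.77332305908203, 169.58644104003906), 75.65296936035156) [0.03465099 0.03578761 0.03748037]
[ 304   96   35  159 5174] ((461.8267822265625, -233.28436279296875), (35.814720153808594, 169.23622131347656), 76.17899322509766) [0.02871859 0.03328563 0.03644862]
[   0  112   89  162 7066] ((501.0127258300781, 83.66322326660156), (96.38512420654297, 195.40176391601562), 60.41120147705078) [0.01454857 0.01531466 0.04470603]
[ 219  288   81   40 2234] ((321.969970703125, -120.5313720703125), (93.7786865234375, 34.785484313964844), 67.07554626464844) [0.02400866 0.03221118 0.03629246]
[ 339  306   91   39 2468] ((261.3588562011719, -263.0077819824219), (106.71305084228516, 35.1460075378418), 84.90811157226562) [0.02376762 0.03201985 0.03611801]
```

The wrist view agrees: dowel at (0.462, -0.233), axis -13.8°. Descending to grip it.

Emit:
servo_tool --moves '[[[0,0,0],[-0.0015,0,0.04],100],[[0,0,0],[0,0,0.04],100],[[0,0,0],[0,0,0.04],100],[[0,0,0],[0,0,0.04],100],[[0,0,0],[0,0,0.035],100],[[0,0,0],[0,0,0.02],100],[[0,0,0],[0,0,0.013],100],[[0,0,0],[0,0,0],100]]'

```text
time: 3.4
ee_pos: [0.4612, -0.2324, 0.0019]
tcp_rot: [-180.0, 0.1, -14.0]
wrist_force: [0.1, 0.3, 0.1]
opening: 0.0856
grasp_force: 0.0
```

Emit:
servo_tool --force 40 --moves '[[[0,0,0],[0,0,0],0],[[0,0,0],[0,0,0],0],[[0,0,0],[0,0,0],0],[[0,0,0],[0,0,0],0],[[0,0,0],[0,0,0],0],[[0,0,0],[0,0,0],0]]'

```text
time: 4.0
ee_pos: [0.4626, -0.2331, 0.0045]
tcp_rot: [180.0, -0.1, -14.0]
wrist_force: [-1.3, 0.6, 5.0]
opening: 0.0349
grasp_force: 39.5
```

Gripped at about 36 mm. Lifting.

Emit:
servo_tool --moves '[[[0,0,0],[0,0,-0.02],0],[[0,0,0],[0,0,-0.04],0],[[0,0,0],[0,0,-0.05],0],[[0,0,0],[0,0,-0.05],0],[[0,0,0],[0,0,-0.04],0],[[0,0,0],[0,0,0],0]]'

```text
time: 4.6
ee_pos: [0.4637, -0.2337, 0.2097]
tcp_rot: [179.9, -0.5, -14.0]
wrist_force: [0.2, -0.4, -1.4]
opening: 0.0346
grasp_force: 40.6
```

Emit:
servo_tool --moves '[[[0,0,0],[-0.0016,-0.033,0],0],[[0,0,0],[-0.0016,-0.033,0],0],[[0,0,0],[-0.0016,-0.033,0],0],[[0,0,0],[-0.0016,-0.033,0],0],[[0,0,0],[-0.0016,-0.033,0],0],[[0,0,0],[-0.0016,-0.033,0],0],[[0,0,0],[-0.0016,-0.033,0],0],[[0,0,0],[-0.0016,-0.033,0],0],[[0,0,0],[-0.0016,-0.033,0],0],[[0,0,0],[-0.0016,-0.033,0],0],[[0,0,0],[-0.0016,-0.033,0],0],[[0,0,0],[-0.0016,-0.033,0],0]]'

```text
time: 5.8
ee_pos: [0.4942, 0.0135, 0.2176]
tcp_rot: [-173.6, 0.1, -2.1]
wrist_force: [0.0, -0.4, -2.2]
opening: 0.0347
grasp_force: 40.5
```

Emit:
servo_tool --moves '[[[0,0,-8.2],[0,0,0],0],[[0,0,-8.2],[0,0,0],0],[[0,0,-8.2],[0,0,0],0],[[0,0,-8.2],[0,0,0],0],[[0,0,-8.2],[0,0,0],0],[[0,0,-8.2],[0,0,0],0],[[0,0,-8.2],[0,0,0],0],[[0,0,-8.2],[0,0,0],0],[[0,0,-8.2],[0,0,0],0],[[0,0,-8.2],[0,0,0],0],[[0,0,-8.2],[0,0,0],0],[[0,0,-8.2],[0,0,0],0]]'

```text
time: 7.0
ee_pos: [0.4942, 0.0129, 0.2176]
tcp_rot: [179.1, -6.3, 96.7]
wrist_force: [-0.4, -0.1, -1.5]
opening: 0.0347
grasp_force: 40.5
```

Emit:
servo_tool --moves '[[[0,0,-8.2],[0,0,0],0],[[0,0,-8.2],[0,0,0],0],[[0,0,-8.2],[0,0,0],0],[[0,0,0],[0,0,0],0],[[0,0,0],[0,0,0],0]]'

```text
time: 7.5
ee_pos: [0.4942, 0.0126, 0.2175]
tcp_rot: [176.6, -5.4, 120.8]
wrist_force: [-0.3, -0.1, -2.0]
opening: 0.035
grasp_force: 40.5
```

```bash
python3 look.py w2 dowel_center vee_seat strap_knob
```

```text
7.5 [-2.2081 -3.0088  0.2437 93.3212  6.3783 57.1866] [0.4942 0.0126 0.2175] [176.5914  -5.3947 120.7621]
dowel_center 0.75 [ 0.3329 -0.0872  0.0161]
dowel_center 0.69 [0.4929 0.0132 0.2329]
```

View pics/w2.png

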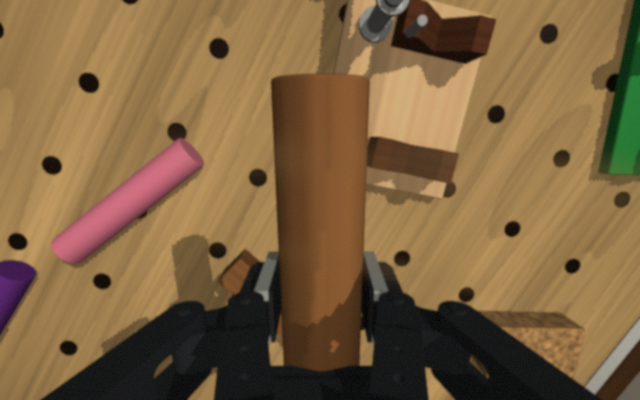

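The dowel is held at (320,220). Joint 6 reached its limit partway through, so the move stopped short and the tool tilted about 6°. I'll work out the correction.

```bash
cat > go.py <<'E'
from h import *
import sys
from scipy.spatial.transform import Rotation as R
np.set_printoptions(precision=4,suppress=True)
x,y,z,yaw=map(float,sys.argv[1:5])
o=get_obs(); Rc=R.from_euler("xyz",o["tcp_rot"],degrees=True); Rt=R.from_euler("xyz",[180,0,yaw],degrees=True)
print(o["time"],o["ee_pos"],o["tcp_rot"],"q",o["q"])
print("turn",(Rc.inv()*Rt).as_rotvec(degrees=True),"then shift",Rt.inv().apply(np.array([x,y,z])-o["ee_pos"]))
E
python3 go.py .541 .155 .21 109.4
```

```text
7.7 [0.4942 0.0124 0.2174] [176.5859  -5.3817 120.863 ] q [-2.2358 -3.0062  0.2362 93.3137  6.3702 57.0577]
turn [ 2.8619 -5.7032 11.2909] then shift [0.119  0.0915 0.0074]
```

Emit:
servo_tool --moves '[[[1.45,-2.85,5.65],[0,0,0],0],[[1.45,-2.85,5.65],[0,0,0],0],[[0,0,0],[0.023,0.018,0],0],[[0,0,0],[0.023,0.018,0],0],[[0,0,0],[0.023,0.018,0],0],[[0,0,0],[0.023,0.018,0],0],[[0,0,0],[0.023,0.018,0],0],[[0,0,0],[0.004,0.0015,0],0],[[0,0,0],[0,0,0],0],[[0,0,0],[0,0,0],0]]'

```text
time: 8.7
ee_pos: [0.5405, 0.1544, 0.2173]
tcp_rot: [-180.0, 0.0, 109.5]
wrist_force: [-1.0, -0.3, -1.1]
opening: 0.0345
grasp_force: 40.6
```

```bash
python3 go.py .541 .155 .21 109.4; python3 look.py w3 dowel_center vee_seat strap_knob
```

```text
8.7 [0.5405 0.1544 0.2173] [-179.9513    0.0189  109.4562] q [15.9499  6.4304 10.0875 93.7045 -0.0218 86.4937]
turn [-0.0487  0.0189  0.0562] then shift [0.0004 0.0007 0.0073]
8.7 [15.9499  6.4304 10.0875 93.7045 -0.0218 86.4937] [0.5405 0.1544 0.2173] [-179.9513    0.0189  109.4562]
dowel_center 0.94 [ 0.3328 -0.0886  0.0155]
dowel_center 0.7 [0.5422 0.1563 0.232 ]
```

View pics/w3.png

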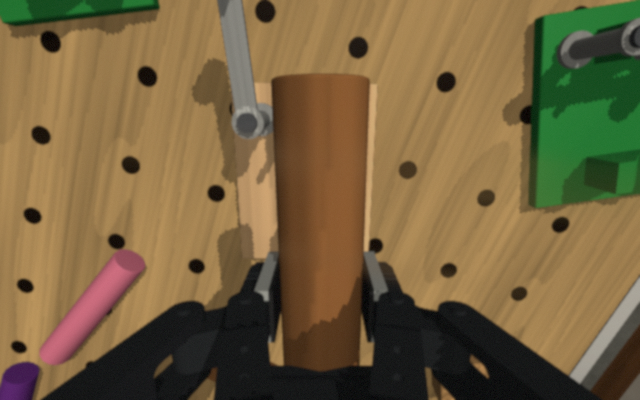

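The dowel at (320,220) hides the cradle. I'll step aside so the wrist camera sees both blocks and the dowel end together.

Emit:
servo_tool --moves '[[[0,0,0],[-0.022,-0.026,0],0],[[0,0,0],[-0.022,-0.026,0],0],[[0,0,0],[-0.022,-0.026,0],0],[[0,0,0],[0,0,0],0],[[0,0,0],[0,0,0],0]]'

```text
time: 9.4
ee_pos: [0.4892, 0.0659, 0.2179]
tcp_rot: [180.0, 0.0, 109.4]
wrist_force: [0.3, 0.7, -0.9]
opening: 0.0352
grasp_force: 40.9
```

```bash
cat > crad.py <<'E'
from h import *
np.set_printoptions(precision=4,suppress=True)
a=np.radians(109.4); U=np.array([np.cos(a),np.sin(a)]); V=np.array([-U[1],U[0]])
o=get_obs(); im,d=camera("wrist"); cv2.imwrite("pics/w4.png",im[:,:,::-1]); np.save("d4.npy",d)
P=cloud("wrist",d); C=im[d>0].astype(int); print(o["ee_pos"],o["tcp_rot"])
s=(abs(P[:,2]-.055)<.003)&(np.hypot(P[:,0]-.541,P[:,1]-.155)<.1)
L=np.c_[(P[:,:2]-[.541,.155])@U,(P[:,:2]-[.541,.155])@V,P[:,2]]
m=np.zeros(d.shape,np.uint8); m[d>0]=s; n,l,st,ce=cv2.connectedComponentsWithStats(m)
for i in range(1,n):
    if st[i,4]<40: continue
    Q=L[l[d>0]==i]; print("top patch",st[i],"min",Q[:,:2].min(0),"max",Q[:,:2].max(0),np.median(Q[:,2]))
b=(abs(P[:,2]-.015)<.003)&(abs(L[:,0])<.13)&(abs(L[:,1])<.12)
print("board",cv2.minAreaRect((L[b][:,:2]*1000).astype(np.float32)))
r=(P[:,2]>.215)&(P[:,2]<.3)&(C[:,0]>C[:,2]+30); Q=P[r]; T=(Q[:,:2]-o["ee_pos"][:2])@np.c_[U,V]
print("dowel L along",T[:,0].min(),np.percentile(T[:,0],[98,99.5]),T[:,0].max(),"ztop",np.percentile(Q[:,2],[50,90,98]))
for lo in (.04,.06):
    k=(T[:,0]>lo)&(T[:,0]<lo+.02); print("side",np.percentile(T[k,1],[1,99]),"z",Q[k,2].max(),np.percentile(Q[k,2],95))
for nm in ["vee_seat","strap_knob"]:
    for q in mark_of(nm,"wrist"): print(nm,round(q["score"],2),w("wrist",q["xyz"]))
E
python3 crad.py
```

```text
[0.4892 0.0659 0.2179] [179.9527   0.0172 109.3807]
top patch [365  19  24  41 679] min [0.0456 0.0217] max [0.076  0.0406] 0.054552749948172025
top patch [436  20  28  40 888] min [ 0.0451 -0.04  ] max [ 0.0753 -0.0205] 0.054600339060473235
top patch [366 163  13  32 370] min [-0.0737  0.0229] max [-0.044   0.0356] 0.05447338651737238
top patch [423 164  24  32 620] min [-0.0746 -0.0389] max [-0.0445 -0.0202] 0.05453560354711983
board ((0.8032913208007812, 18.33026885986328), (144.74327087402344, 190.0518798828125), 89.44068908691406)
dowel L along -0.03999562298727032 [0.0827 0.084 ] 0.08461721275250267 ztop [0.2467 0.2489 0.2649]
side [-0.0172  0.0172] z 0.2506275386436019 0.24909804839213417
side [-0.0171  0.0173] z 0.2506332277011938 0.24908130044349017
```

View pics/w4.png

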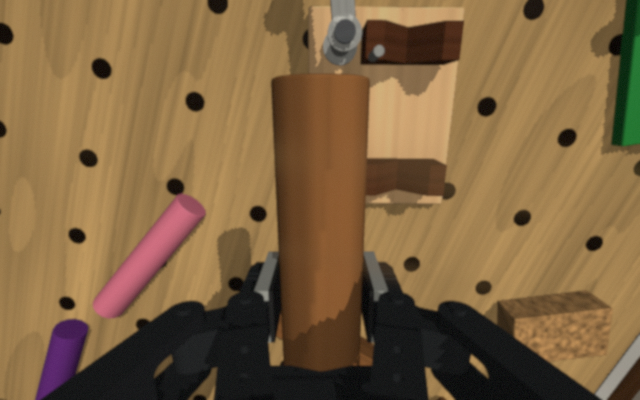

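Both blocks are clear: tops at (412,42) and (405,178). The seat is at (0.540, 0.155), and the dowel centre is within 1 mm of the TCP and 13.4 mm above it.

```bash
python3 go.py .5397 .156 .0416 109.3
```

```text
9.55 [0.4896 0.0671 0.2172] [-179.9752    0.0028  109.5146] q [ 7.8101 -2.9207  0.4996 93.4441 -0.0078 78.2955]
turn [-0.0248  0.0029  0.2146] then shift [0.0673 0.0767 0.1756]
```

Emit:
servo_tool --moves '[[[0,0,0.2],[0.022,0.025,0],0],[[0,0,0],[0.022,0.026,0],0],[[0,0,0],[0.023,0.026,0],0],[[0,0,0],[0,0,0.02],0],[[0,0,0],[0,0,0.04],0],[[0,0,0],[0,0,0.04],0],[[0,0,0],[0,0,0.02],0],[[0,0,0],[0,0,0],0],[[0,0,0],[0,0,0],0]]'

```text
time: 10.45
ee_pos: [0.5398, 0.156, 0.0977]
tcp_rot: [-180.0, 0.0, 109.3]
wrist_force: [-0.2, 0.1, -0.7]
opening: 0.0346
grasp_force: 41.0
```

```bash
python3 - <<'E'
from h import *
A=[]
for i in range(4):
    o=get_obs(); A.append(np.r_[o["ee_pos"],o["tcp_rot"]%np.array(360)] if 0 else list(o["ee_pos"])+list(o["tcp_rot"])); im,d=camera("wrist")
print(np.round(A,4)); print(np.mean(A,0)[:3])
E
python3 go.py .5397 .156 .0416 109.3
```

```text
[[ 5.398000e-01  1.560000e-01  9.770000e-02 -1.799588e+02  7.700000e-03
   1.093391e+02]
 [ 5.403000e-01  1.560000e-01  9.870000e-02  1.799392e+02  1.430000e-02
   1.093286e+02]
 [ 5.406000e-01  1.559000e-01  9.910000e-02  1.798896e+02  1.710000e-02
   1.093187e+02]
 [ 5.406000e-01  1.559000e-01  9.910000e-02  1.798818e+02  1.600000e-02
   1.093086e+02]]
[0.54032349 0.1559409  0.09863734]
10.65 [0.5405 0.1558 0.099 ] [179.8854   0.0165 109.3056] q [16.0837  6.0064 -3.4397 80.4385 -0.01   86.7781]
turn [0.1146 0.0165 0.0056] then shift [ 0.0005 -0.0007  0.0574]
```

Emit:
servo_tool --moves '[[[0,0,0],[0.0005,-0.0007,0.02],0],[[0,0,0],[0,0,0.015],0],[[0,0,0],[0,0,0.008],0],[[0,0,0],[0,0,0.005],0],[[0,0,0],[0,0,0.003],0],[[0,0,0],[0,0,0.002],0],[[0,0,0],[0,0,0.0015],0],[[0,0,0],[0,0,0],0],[[0,0,0],[0,0,0],0]]'

```text
time: 11.55
ee_pos: [0.539, 0.1557, 0.0432]
tcp_rot: [180.0, 0.0, 109.3]
wrist_force: [0.4, -0.1, -1.4]
opening: 0.035
grasp_force: 41.0
```

Emit:
servo_tool --moves '[[[0,0,0],[0,0,0.001],0],[[0,0,0],[0,0,0.001],0],[[0,0,0],[0,0,0],0],[[0,0,0],[0,0,0],0]]'

```text
time: 11.95
ee_pos: [0.5394, 0.1559, 0.0422]
tcp_rot: [179.9, -0.0, 109.3]
wrist_force: [-2.1, -0.1, 7.4]
opening: 0.0348
grasp_force: 42.0
```

It's touching the V-blocks with about 8 N. Releasing gradually.

Emit:
servo_tool --force 20 --moves '[[[0,0,0],[0,0,0],0],[[0,0,0],[0,0,0],44],[[0,0,0],[0,0,0],50],[[0,0,0],[0,0,0],60],[[0,0,0],[0,0,0],70],[[0,0,0],[0,0,0],80],[[0,0,0],[0,0,0],80]]'

```text
time: 12.65
ee_pos: [0.5387, 0.1556, 0.0407]
tcp_rot: [-180.0, 0.0, 109.3]
wrist_force: [-0.2, -0.4, -0.5]
opening: 0.0684
grasp_force: 0.0
```

Emit:
servo_tool --moves '[[[0,0,0],[0,0,-0.02],80],[[0,0,0],[0,0,-0.03],80],[[0,0,0],[0,0,-0.04],80],[[0,0,0],[0,0,-0.05],80],[[0,0,0],[0,0,-0.04],80],[[0,0,0],[0,0,0],60],[[0,0,0],[0,0,0],60]]'

```text
time: 13.35
ee_pos: [0.5393, 0.1558, 0.2216]
tcp_rot: [179.9, 0.0, 109.3]
wrist_force: [-0.4, 0.6, -0.9]
opening: 0.0514
grasp_force: 0.0
```

```bash
python3 go.py .4214 .289 .2 109.4
cat > chk.py <<'E'
from h import *
import sys
np.set_printoptions(precision=4,suppress=True)
a=np.radians(109.3); U=np.array([np.cos(a),np.sin(a)]); V=np.array([-U[1],U[0]]); S=np.array([.5399,.1553])
for c in sys.argv[2:]:
    im,d=camera(c); cv2.imwrite(f"pics/{sys.argv[1]}{c}.png",im[:,:,::-1])
    P=cloud(c,d); C=im[d>0].astype(int); L=np.c_[(P[:,:2]-S)@U,(P[:,:2]-S)@V,P[:,2]]
    s=(abs(L[:,0])<.12)&(abs(L[:,1])<.03)&(L[:,2]>.06)&(L[:,2]<.078)&(C[:,0]>C[:,2]+25)
    Q=L[s]
    if len(Q): print(c,len(Q),"dowel x",np.percentile(Q[:,0],[0,1,99,100]),"y",np.percentile(Q[:,1],[1,50,99]),"ztop by x",[round(float(np.percentile(Q[abs(Q[:,0]-x)<.02,2],95)),4) for x in (-.06,0,.06) if (abs(Q[:,0]-x)<.02).any()])
    k=(L[:,2]>.105)&(L[:,2]<.125)&(np.hypot(L[:,0]-.06,L[:,1]-.06)<.14)&(C.max(1)<70)
    if k.sum(): print(c,"knob top",k.sum(),"cradle",np.median(L[k],0),"world",np.median(P[k],0),"range",np.ptp(P[k],0))
    p=(np.hypot(L[:,0]-.06,L[:,1]-.06)<.02)&(L[:,2]>.06); 
    if p.sum(): print(c,"post",np.median(L[p],0),L[p][:,2].max())
    for q in mark_of("strap_knob",c): print(round(q["score"],2),w(c,q["xyz"]))
E
python3 chk.py a wrist top scene
```

```text
13.35 [0.5393 0.1558 0.2216] [179.9266   0.0162 109.296 ] q [16.121   6.2804 10.4003 94.0456 -0.0121 86.825 ]
turn [ 0.0734  0.0162 -0.104 ] then shift [ 0.1648 -0.067   0.0216]
wrist 6360 dowel x [-0.0849 -0.082   0.0838  0.0849] y [-0.015   0.0009  0.0173] ztop by x [0.072, 0.0721, 0.0721]
wrist post [0.0632 0.0601 0.0819] 0.08888196313532697
top 407 dowel x [-0.0843 -0.0835 -0.0009  0.0007] y [-0.0154  0.0032  0.0172] ztop by x [0.0749, 0.0745]
top post [0.0488 0.0614 0.6881] 0.6946824759891815
0.69 [0.2642 0.3934 0.1003]
0.24 [0.5413 0.154  0.0587]
scene 627 dowel x [-0.0893 -0.0882  0.079   0.0828] y [-0.0194 -0.0096  0.0105] ztop by x [0.0741, 0.0743, 0.0745]
scene knob top 64 cradle [0.157  0.0635 0.1157] world [0.4277 0.2816 0.1157] range [0.022  0.021  0.0142]
scene post [0.0537 0.0553 0.0829] 0.09038091670378923
0.77 [0.419  0.2844 0.1022]
0.66 [0.2643 0.3948 0.1003]
0.56 [0.8229 0.3983 0.0998]
```

The dowel is seated level and centred: ends at ±85 mm and top at about 72 mm. Next is the knob.

Emit:
servo_tool --moves '[[[0,0,0],[0.025,-0.017,0],70],[[0,0,0],[0.025,-0.017,0],70],[[0,0,0],[0.025,-0.017,0],70],[[0,0,0],[0.025,-0.016,0],70],[[0,0,0],[0,0,0],70],[[0,0,0],[0,0,0],70],[[0,0,0],[0,0,0],70]]'

```text
time: 14.35
ee_pos: [0.443, 0.2276, 0.2204]
tcp_rot: [-179.9, 0.0, 109.3]
wrist_force: [-0.8, 0.3, -0.2]
opening: 0.0599
grasp_force: 0.0
```

```bash
python3 chk.py b wrist; python3 go.py .4212 .2875 .09 118
```

```text
wrist 3970 dowel x [-0.0859 -0.0824  0.085   0.0854] y [-0.015   0.0064  0.0173] ztop by x [0.0734, 0.0726, 0.0735]
wrist knob top 772 cradle [0.164  0.0696 0.1178] world [0.4203 0.2871 0.1178] range [0.0225 0.0226 0.0052]
wrist post [0.064  0.0603 0.0833] 0.08968822079326726
0.7 [0.4209 0.2876 0.1028]
14.45 [0.4431 0.2274 0.2205] [-179.9406    0.0197  109.2416] q [27.175  -2.2953  1.459  93.8158 -0.0113 97.9335]
turn [-0.0607  0.0151 -8.7584] then shift [0.0633 0.0089 0.1305]
```

View pics/bwrist.png

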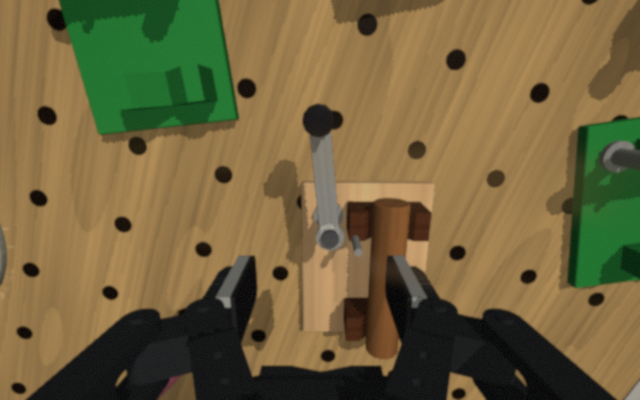

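The black knob is at (318,120), world (0.420, 0.287), with the strap open. The dowel lies in both blocks. Descending over the knob.

Emit:
servo_tool --moves '[[[0,0,-8.5],[0,0,0],70],[[0,0,0],[0.032,0.004,0],70],[[0,0,0],[0.0313,0.004,0],70],[[0,0,0],[0,0,0.03],70],[[0,0,0],[0,0,0.04],70],[[0,0,0],[0,0,0.04],70],[[0,0,0],[0,0,0.02],70],[[0,0,0],[0,0,0],60],[[0,0,0],[0,0,0],50],[[0,0,0],[0,0,0],42],[[0,0,0],[0,0,0],42]]'

```text
time: 15.55
ee_pos: [0.4209, 0.288, 0.0924]
tcp_rot: [179.9, -0.0, 117.8]
wrist_force: [-0.7, -0.1, 0.2]
opening: 0.0357
grasp_force: 0.0
```

```bash
python3 go.py .4203 .2871 .09 118
```

```text
15.55 [0.4209 0.288  0.0924] [179.8916  -0.0114 117.7818] q [ 34.3826  -1.0306 -11.4522  79.4694  -0.0011  96.6009]
turn [ 0.1084 -0.0112 -0.2182] then shift [-0.0005 -0.001   0.0024]
```

```bash
cat > arc.py <<'E'
from h import *
import sys
n,yaw1,phi1,r=int(sys.argv[1]),*map(float,sys.argv[2:5])
o=get_obs(); p=o["ee_pos"][:2]; c=np.array([.4635,.1921]); v=p-c
phi=np.degrees(np.arctan2(v[1],v[0])); y0=o["tcp_rot"][2]; print(o["ee_pos"],"phi",phi,"r",np.hypot(*v),"turn/row",(y0-yaw1)/n)
for i in range(n):
    y=np.radians(y0+(yaw1-y0)*i/n); f=np.radians(phi+(phi1-phi)*(i+1)/n)
    q=c+r*np.array([np.cos(f),np.sin(f)]); dl=q-p; p=q
    print(np.round([dl@[np.cos(y),np.sin(y)],dl@[np.sin(y),-np.cos(y)]],4),end=" ")
E
python3 arc.py 11 78 70 .105
```

```text
[0.42092508 0.28801922 0.09239176] phi 113.93462853513714 r 0.10494342164751763 turn/row 3.6165264196806572
[-0.0007  0.0073] [-0.0008  0.0073] [-0.0008  0.0073] [-0.0009  0.0073] [-0.0009  0.0073] [-0.001   0.0073] [-0.001   0.0072] [-0.0011  0.0072] [-0.0011  0.0072] [-0.0012  0.0072] [-0.0012  0.0072]
```

Emit:
servo_tool --moves '[[[0,0,3.6],[-0.0007,0.0073,0],42],[[0,0,3.6],[-0.0008,0.0073,0],42],[[0,0,3.6],[-0.0008,0.0073,0],42],[[0,0,3.6],[-0.0009,0.0073,0],42],[[0,0,3.6],[-0.0009,0.0073,0],42],[[0,0,3.6],[-0.001,0.0073,0],42],[[0,0,3.6],[-0.001,0.0072,0],42],[[0,0,3.6],[-0.0011,0.0072,0],42],[[0,0,3.6],[-0.0011,0.0072,0],42],[[0,0,3.6],[-0.0012,0.0072,0],42],[[0,0,3.6],[-0.0012,0.0072,0],42],[[0,0,0],[0,0,0],42]]'

```text
time: 16.75
ee_pos: [0.4995, 0.2906, 0.0916]
tcp_rot: [180.0, -0.0, 78.1]
wrist_force: [-0.2, 0.3, -0.8]
opening: 0.0358
grasp_force: 0.0
```

```bash
python3 arc.py 11 38 22 .105;  python3 chk.py c wrist | grep -v post
```

```text
[0.49952858 0.29064487 0.09157425] phi 69.91729423402467 r 0.10492449523939999 turn/row 3.646580602922349
[-0.0014  0.0079] [-0.0015  0.0078] [-0.0016  0.0078] [-0.0017  0.0078] [-0.0018  0.0078] [-0.0019  0.0077] [-0.002   0.0077] [-0.0021  0.0077] [-0.0022  0.0077] [-0.0023  0.0076] [-0.0024  0.0076] wrist 1177 dowel x [0.0031 0.0086 0.0859 0.0863] y [-0.0163  0.0051  0.0155] ztop by x [0.0677, 0.0733]
wrist knob top 4336 cradle [ 0.1466 -0.0035  0.1173] world [0.4945 0.2954 0.1173] range [0.0615 0.0307 0.02  ]
0.87 [0.4948 0.292  0.1058]
```

The knob is following, about 5 mm behind the tool centre as expected. Continuing to the stop.

Emit:
servo_tool --moves '[[[0,0,3.6],[-0.0014,0.0079,0],42],[[0,0,3.6],[-0.0015,0.0078,0],42],[[0,0,3.6],[-0.0016,0.0078,0],42],[[0,0,3.6],[-0.0017,0.0078,0],42],[[0,0,3.6],[-0.0018,0.0078,0],42],[[0,0,3.6],[-0.0019,0.0077,0],42],[[0,0,3.6],[-0.002,0.0077,0],42],[[0,0,3.6],[-0.0021,0.0077,0],42],[[0,0,3.6],[-0.0022,0.0077,0],42],[[0,0,3.6],[-0.0023,0.0076,0],42],[[0,0,3.6],[-0.0024,0.0076,0],42],[[0,0,0],[0,0,0],42]]'

```text
time: 18.05
ee_pos: [0.5604, 0.2315, 0.0911]
tcp_rot: [180.0, 0.0, 38.6]
wrist_force: [-0.7, 0.2, -0.1]
opening: 0.0357
grasp_force: 0.0
```

```bash
python3 arc.py 5 38 13 .105;python3 - <<'E'
from h import *
o=get_obs(); print(o["wrist_force"],o["tcp_rot"],o["q"])
E
```

```text
[0.56039972 0.23147344 0.09106524] phi 22.11347270961182 r 0.10459361514278377 turn/row 0.11825265018209734
[-0.0006  0.0033] [-0.0011  0.0032] [-0.0012  0.0031] [-0.0013  0.0031] [-0.0014  0.003 ] [-0.7445403   0.19198941 -0.08068632] [1.79988741e+02 1.46882718e-02 3.85912633e+01] [ 2.24501051e+01  1.22008937e+01  2.67609755e+00  8.04861830e+01
 -1.48987494e-02  1.63858842e+02]
```

Emit:
servo_tool --moves '[[[0,0,0],[-0.0006,0.0025,0],42],[[0,0,0],[-0.0008,0.0025,0],42],[[0,0,0],[-0.0008,0.002,0],42],[[0,0,0],[0,0,0],42]]'

```text
time: 18.45
ee_pos: [0.5629, 0.2249, 0.0907]
tcp_rot: [180.0, 0.0, 38.6]
wrist_force: [-0.8, 0.3, -0.7]
opening: 0.0357
grasp_force: 0.0
```

Emit:
servo_tool --moves '[[[0,0,0],[-0.0005,0.0015,0],42],[[0,0,0],[-0.0005,0.0015,0],42],[[0,0,0],[0,0,0],42]]'

```text
time: 18.75
ee_pos: [0.5641, 0.2219, 0.0907]
tcp_rot: [180.0, 0.0, 38.6]
wrist_force: [-0.3, 0.0, -0.2]
opening: 0.036
grasp_force: 0.0
```

Emit:
servo_tool --moves '[[[0,0,0],[-0.0004,0.001,0],42],[[0,0,0],[-0.0004,0.001,0],42],[[0,0,0],[0,0,0],42]]'

```text
time: 19.05
ee_pos: [0.5647, 0.2199, 0.0907]
tcp_rot: [180.0, 0.0, 38.6]
wrist_force: [0.1, -0.5, -1.1]
opening: 0.0358
grasp_force: 0.0
```

Emit:
servo_tool --moves '[[[0,0,0],[-0.0004,0.001,0],42],[[0,0,0],[-0.0004,0.001,0],42],[[0,0,0],[0,0,0],42]]'

```text
time: 19.35
ee_pos: [0.5649, 0.2192, 0.0907]
tcp_rot: [-179.9, -0.0, 38.6]
wrist_force: [-2.1, 7.7, -0.6]
opening: 0.0361
grasp_force: 3.6
```

It's on the stop with about 8 N. Opening and lifting clear.

Emit:
servo_tool --moves '[[[0,0,0],[0,0,0],55],[[0,0,0],[0,-0.004,0],65],[[0,0,0],[0,0,0],75],[[0,0,0],[0,0,0],75],[[0,0,0],[0,0,-0.03],75],[[0,0,0],[0,0,-0.04],75],[[0,0,0],[0,0,-0.05],75],[[0,0,0],[-0.04,0,-0.03],75],[[0,0,0],[-0.04,0,0],75],[[0,0,0],[0,0,0],75],[[0,0,0],[0,0,0],75]]'

```text
time: 20.45
ee_pos: [0.5002, 0.1708, 0.2414]
tcp_rot: [180.0, -0.0, 38.6]
wrist_force: [0.7, 0.2, 0.2]
opening: 0.0639
grasp_force: 0.0
```

```bash
python3 chk.py e wrist scene
```

```text
wrist 5318 dowel x [-0.0843 -0.0826  0.0837  0.0854] y [-0.0171 -0.0023  0.0154] ztop by x [0.0729, 0.073, 0.073]
wrist knob top 693 cradle [ 0.059  -0.0456  0.1173] world [0.5634 0.2261 0.1173] range [0.022  0.0216 0.0047]
wrist post [0.0686 0.0512 0.2988] 0.3168021743943167
0.83 [0.564  0.2297 0.1008]
scene 555 dowel x [-0.0891 -0.0877  0.0608  0.0791] y [-0.0189 -0.0098  0.0108] ztop by x [0.0743, 0.0742, 0.0743]
scene knob top 66 cradle [ 0.0516 -0.0509  0.1148] world [0.5712 0.2212 0.1148] range [0.0227 0.0204 0.0142]
scene post [0.0547 0.0496 0.2532] 0.299515013538687
0.76 [0.5617 0.2262 0.1033]
0.59 [0.8227 0.398  0.0995]
0.53 [0.2695 0.392  0.1034]
```

View pics/ewrist.png

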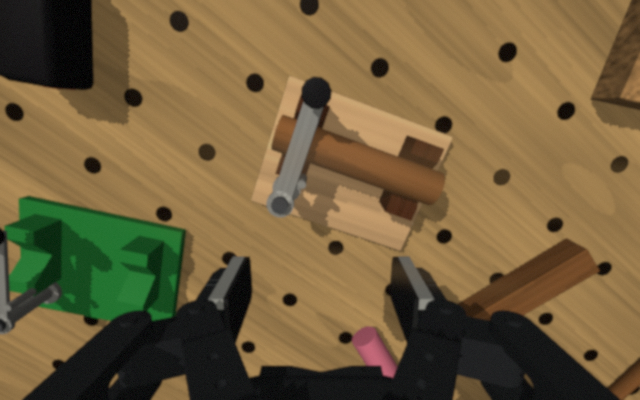

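The dowel at (360,160) lies in both V-blocks. The strap crosses it with its knob at (316,92), which is cradle (59, -46) mm, so it is closed against the pin. Nothing is touching the gripper.

```bash
python3 -c "
from workcell import *
print(job_done())"
```

```text
the job is handed in; nothing more can be done
None
```

The dowel is laid centred in both V-blocks and released, the strap is swung across it against its stop pin, and the job is handed in at about 20.6 s of the 54 s; no verdict came back.

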